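Deal track pieces into two kit trays

TASK

Two track kits are being made up, one short straight track piece at a time to each tray in turn; the blue tray has just had its first piece. Carry on dealing the three short straight pieces left on the bench (yellow, blue, yellow), so that each tray ends up with two, lying side by side flat on the tray's bottom. Leave the pliers and everything else on the bench where they lie.

Things in the scene. Friction and masses are not known exactly. Their poses are not given: they have to be found in the camera images.
- tray_blue: Blue plastic tray with low walls, fixed to the bench, a blank white card on the middle of its -x end wall. Outer 190 mm along its x, 145 mm along its y, rim 25 mm above the bench; inside 182 x 137 mm, walls 4 mm, inner floor 4 mm above the bench. Origin: centre of its underside; z up. It holds two track pieces side by side, both lying along tray y, at about tray x = +42 and -42 mm. Which side of the bench it stands on varies.
- tray_yellow: Yellow plastic tray with low walls, fixed to the bench, a blank white card on the middle of its -x end wall. Outer 190 mm along its x, 145 mm along its y, rim 25 mm above the bench; inside 182 x 137 mm, walls 4 mm, inner floor 4 mm above the bench. Origin: centre of its underside; z up. It holds two track pieces side by side, both lying along tray y, at about tray x = +42 and -42 mm. Which side of the bench it stands on varies.
- track_1: One of four identical short straight pieces of black model-railway track lying flat on the bench at the start, to be dealt out, 38 mm wide (its x), 99 mm long (its y), 9 mm high, about 25 to 40 g. Origin: on the underside, about 3 mm toward -y from the middle of the length (bed from y = -44 to +50 mm); z up. To be gripped across its 38 mm width.
- track_2: One of four identical short straight pieces of black model-railway track lying flat on the bench at the start, to be dealt out, 38 mm wide (its x), 99 mm long (its y), 9 mm high, about 25 to 40 g. Origin: on the underside, about 3 mm toward -y from the middle of the length (bed from y = -44 to +50 mm); z up. To be gripped across its 38 mm width.
- track_3: One of four identical short straight pieces of black model-railway track lying flat on the bench at the start, to be dealt out, 38 mm wide (its x), 99 mm long (its y), 9 mm high, about 25 to 40 g. Origin: on the underside, about 3 mm toward -y from the middle of the length (bed from y = -44 to +50 mm); z up. To be gripped across its 38 mm width.
- track_4: One of four identical short straight pieces of black model-railway track that at the start is already dealt, lying flat in the blue tray, along tray y in the half toward tray -x, 38 mm wide (its x), 99 mm long (its y), 9 mm high, about 25 to 40 g. Origin: on the underside, about 3 mm toward -y from the middle of the length (bed from y = -44 to +50 mm); z up. To be gripped across its 38 mm width.
- pliers: Loose pliers with red handles lying flat on the bench to the right of the track pieces, 147 mm long (its y, pointing away from or toward the robot), 42 mm wide (its x), 10 mm high. Origin on the underside at the middle. A bystander: leave it alone.
Not all that is in view belongs to the job. What is shaped like the track_2 but turquoise is not meant.

How it is judged:
By the outcome, as a careful person would: the job done as asked, in the order asked, and still so for the second after the job is handed in, with the robot touching nothing.
It also fails if it takes over 61 s, if anything falls off the work surface, if the arm or the gripper's body presses on something with over 40 N, if the wrist force passes 120 N, or if a joint passes its speed limit or range.

ROBOT

A 7-joint arm with a two-finger parallel gripper is mounted at the origin on a cart in front of the work surface, level with it; the furniture and walls round the work are solid. World frame = base frame: x ahead of the robot, y to its left, z up, the work surface at z = 0. Lengths are in m, angles in rad, forces in N, time in s.
With the tool pointing down it reaches from about 0.4 to 0.85 m from the base axis. Payload 4.5 kg.
Tool frame: the origin (TCP) lies midway between the tips of the shut fingers; the grasp point (between the pads) lies 19 mm behind it; z points along the fingers, y is the direction in which the jaws open and shut (so a half turn about z gives the same grasp; the last joint's range is limited). The gripper opens to 88 mm and grips with 3 to 60 N. Pads are 18 mm wide; open, the fingers measure 123 mm over their backs; the gripper's body (75 mm by 187 mm) begins 45 mm behind the grasp point.
Start: joints at [1.238, 0.689, -0.195, 1.565, 0.157, 0.902, -0.215], TCP at [0.224, -0.583, 0.239] pointing down, gripper open.
Joint ranges: [-3.01, 3.01], [-0.46, 2.08], [-1.47, 1.51], [0.13, 2.56], [-1, 4.14], [0.04, 2.09], [-2.66, 2.66]. Speed limits (rad/s): [2.57, 2.57, 3.14, 3.14, 3.14, 3.14, 3.14].

INTERFACE

Orientations are given as a unit quaternion [x, y, z, w].
In Python, from plant import r gives the robot as it stands. The module is installed in compiled form; this text tells all that it offers.
- The arm moves only by the shell command python3 -m jog 'ROWS' [FORCE]. ROWS is JSON, a list of rows, each an object with "translation": the shift along the tool's x, y, z in units of 40 mm (1.0 is 40 mm), a list of three; "twist": the turn about the tool's z in units of 6 degrees (1.0 is 6 degrees); "claw": the opening in per cent of the stroke, from 0 (shut) to 100 (fully open). A call has 1 to 20 rows; each row shifts and turns the commanded pose from where the row before left it, along the tool's axes as they then stand; what a row does not reach is not made up. A row lasts 1/12 s, in which the tool goes at most 41.7 mm and 7.16 degrees, less where a joint would pass 70% of its speed; a pose out of reach is approached as far as the arm can. A call is refused whole if a number of a shift passes 1 or a number of a turn 1, either way. A call with a gripper value outside its range is refused whole. The fingers move at their own pace and stop on an object; FORCE is the grip in N (left out, the last holds). Time passes only in rows, so rows that do not move let the fingers close. It gives the time, the measured TCP pose, the force and the opening at its end, in the units of the state.
- r.get_state(): the state, without advancing time (a new reading comes with each control period).
- r.snapshot(name): name is "scene" or "top" or "wrist"; returns a dict with "img" (480x640x3 uint8, red, green, blue), "fx", "fy", "cx", "cy" (pixels), "dist_coeffs" ([k1, k2, p1, p2, k3] as OpenCV has them; the pictures are not rectified), "origin" and "rotation" of the camera in the world; the wrist camera has in their place "T_tool_cam" (4x4, takes a point from camera to tool coordinates, whose origin is the TCP and whose axes are the flange's). Camera axes: x right, y up, looking along -z (the intrinsics and any distortion apply to the point x, -y, -z); pixel columns grow to the right and rows downward; lengths in m; the calibration is good to about 2 mm. A picture is of the moment at which its call begins: read the wrist's pose just before it. There is no depth.
- r.finish_job(): hands the job in, once; it reports no verdict.
Trained networks look in the newest picture that a camera, given by its name, has taken for a name from the list of things; names that differ only in an ending like _2 or _b are one class to them, and where a whole thing is asked for, a point or a joint stands for the part that bears it (a point fixed in the world has none). Each returns a list of dicts, best first, with "confidence" (0 to 1); they miss things now and then, are a little off and sometimes report something else, mostly with a low value. They report only what shows in the picture. A call takes as long as a camera call. They do not tell look-alikes from the thing itself.
- r.spot_in(label, camera): "rect" ([left, top, right, bottom] in pixels, round what is visible of it).
- r.spot_point(label, camera): "location" ([row, column] in pixels: a listed point, or the origin of a listed thing).
The state is a dict: "clock": time; "q": joint angles; "qd": joint speeds; "joint_torque": joint torques, N m; "tool_pos": TCP position; "eef_rot": TCP orientation; "contact_force": force on the tool from outside, world axes, zero at the start; "moment": the same for the moment, N m; "opening": opening from 0.0 (shut) to 1.0 (fully open).
Only numpy, scipy, OpenCV 4.12 (cv2) and the standard library are available. Lean on these libraries where they do the work, as an engineer would, in place of code of your own. Each camera call takes 0.05 s, during which the arm holds its last target. There are 200 camera calls.

## Working session

There is one attempt and no reset: what is moved stays moved. The work goes in short steps, Python scripts to look and compute and a shell command to move; the robot and the scene stay as the last step left them, time stands still between calls to the robot, and variables do not carry over. Pictures are saved under pics/ and viewed, about 8 in all and at most 12, crops included, and the job is handed in when it is done.

```bash
mkdir -p pics
cat > h.py <<'E'
import numpy as np, cv2
from scipy.spatial.transform import Rotation as R
from plant import r
def ray(s,uv):
    K=np.array([[s["fx"],0,s["cx"]],[0,s["fy"],s["cy"]],[0,0,1.]])
    p=cv2.undistortPoints(np.array(uv,float).reshape(-1,1,2),K,np.array(s["dist_coeffs"],float)).reshape(-1,2)
    return np.c_[p[:,0],-p[:,1],-np.ones(len(p))]
def cam(s,st=None):
    if "origin" in s: return np.array(s["origin"],float),np.array(s["rotation"],float)
    T=np.array(s["T_tool_cam"]); Rt=R.from_quat(st["eef_rot"]).as_matrix()
    return np.array(st["tool_pos"])+Rt@T[:3,3], Rt@T[:3,:3]
def toworld(s,uv,z,st=None):
    o,M=cam(s,st)
    if M.shape!=(3,3): M=R.from_quat(M).as_matrix()
    d=ray(s,uv)@M.T
    return o+d*((z-o[2])/d[:,2])[:,None]
def save(s,n,crop=None,k=1):
    im=s["img"][:,:,::-1]
    if crop: im=im[crop[1]:crop[3],crop[0]:crop[2]]
    cv2.imwrite("pics/"+n+".png",cv2.resize(im,None,fx=k,fy=k))
E
python3 - <<'E'
from h import *
np.set_printoptions(precision=4,suppress=True)
st=r.get_state();print(st)
s=r.snapshot("top");save(s,"top0",None,1.25)
print({k:s[k] for k in s if k!="img"})
for l in["tray_blue","tray_yellow","track_1","pliers"]:
    for d in r.spot_point(l,"top"):
        rc=d["location"];print(l,d,toworld(s,[rc[1],rc[0]],0.005)[0])
    for d in r.spot_in(l,"top"):print(d)
s=r.snapshot("scene");save(s,"scene0",None,1.25)
E
```

```text
{'clock': 0.0, 'q': array([ 1.2378,  0.69  , -0.1945,  1.5663,  0.1573,  0.9025, -0.2151]), 'qd': array([-0.0002, -0.0003,  0.    , -0.001 ,  0.0008, -0.0008,  0.0002]), 'joint_torque': array([  0.0001, -52.7564,  -1.2668, -15.3427,  -0.0526,   0.0067,
         0.0002]), 'tool_pos': array([ 0.2238, -0.5829,  0.2379]), 'eef_rot': array([ 0.9832,  0.1824, -0.0002, -0.0009]), 'contact_force': array([-0.571 ,  0.6515, -0.3725]), 'moment': array([-0.0595, -0.0263, -0.0153]), 'opening': 1.0001645605103306}
{'fx': 586.2102876579944, 'fy': 586.2102876579944, 'cx': 324.7935181480052, 'cy': 236.51523393196655, 'dist_coeffs': array([0.0233, 0.    , 0.    , 0.    , 0.    ]), 'origin': array([ 0.3515, -0.0145,  1.3823]), 'rotation': array([-0.0481,  0.0482,  0.707 , -0.7039])}
tray_blue {'location': [247.3, 188.8], 'confidence': 0.8} [0.5161 0.3061 0.005 ]
{'rect': [147.0, 203.1, 229.8, 296.3], 'confidence': 0.86}
tray_yellow {'location': [261.5, 452.7], 'confidence': 0.56} [ 0.4797 -0.3162  0.005 ]
{'rect': [421.2, 219.9, 489.7, 299.9], 'confidence': 0.97}
track_1 {'location': [268.9, 310.5], 'confidence': 0.89} [0.4636 0.0187 0.005 ]
track_1 {'location': [270.6, 181.7], 'confidence': 0.88} [0.461  0.3212 0.005 ]
track_1 {'location': [200.1, 380.9], 'confidence': 0.82} [ 0.6277 -0.1498  0.005 ]
track_1 {'location': [181.5, 314.5], 'confidence': 0.76} [0.6739 0.0089 0.005 ]
track_1 {'location': [233.3, 323.1], 'confidence': 0.73} [ 0.5481 -0.0113  0.005 ]
{'rect': [291.6, 259.8, 330.0, 281.5], 'confidence': 0.9}
{'rect': [297.4, 172.7, 335.3, 196.6], 'confidence': 0.82}
{'rect': [159.6, 259.1, 207.0, 280.1], 'confidence': 0.82}
{'rect': [361.3, 188.3, 398.8, 220.8], 'confidence': 0.74}
{'rect': [299.6, 222.9, 338.6, 247.5], 'confidence': 0.68}
pliers {'location': [254.5, 375.3], 'confidence': 0.63} [ 0.497  -0.1343  0.005 ]
{'rect': [346.6, 244.6, 407.6, 261.3], 'confidence': 0.77}
```

View pics/top0.png

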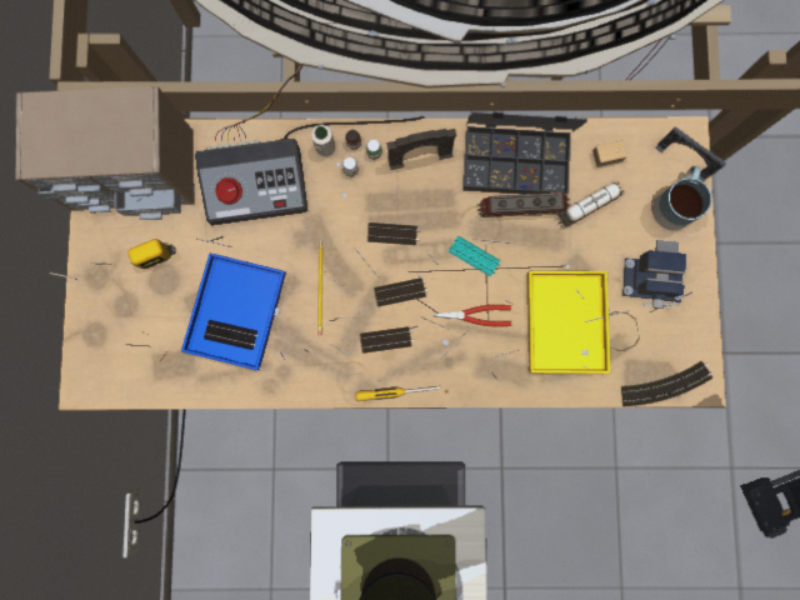

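View pics/scene0.png

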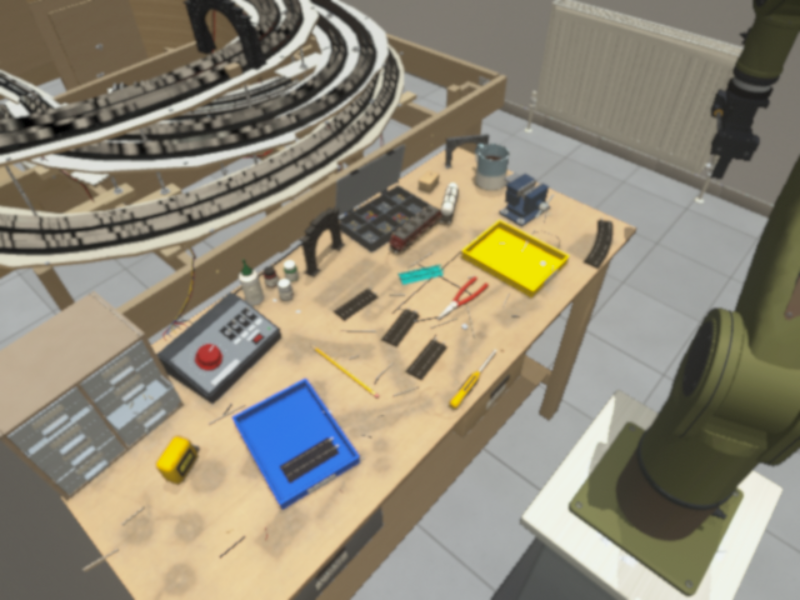

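Top view, in 640x480 pixels:
- **Black short straights on the bench:** (310,269), (323,233) and (314,181). These are the ones I want.
- **Lookalikes to leave:** turquoise piece (380,204), dealt piece in the blue tray (184,268) and black curved track (533,307).
- **Other items:** pliers (378,252), blue tray (188,249) on the left, yellow tray (454,257) on the right.

Next I'll measure outlines and check them in one crop.

Run:
```python
from h import *
np.set_printoptions(precision=4,suppress=True)
s=r.snapshot("top");im=s["img"];hsv=cv2.cvtColor(im,cv2.COLOR_RGB2HSV)
vis=im.copy()
def fit(mask,z,name):
    cs,_=cv2.findContours(mask,cv2.RETR_EXTERNAL,cv2.CHAIN_APPROX_NONE)
    for c in cs:
        if cv2.contourArea(c)<300: continue
        W=toworld(s,c.reshape(-1,2),z)[:,:2]
        (x,y),(w,h),a=cv2.minAreaRect((W*1000).astype(np.float32))
        if w>h: w,h,a=h,w,a+90   # a -> angle of short side; long = a+90
        print(name,c.reshape(-1,2).mean(0),"ctr mm",round(x,1),round(y,1),"short",round(w,1),"long",round(h,1),"long-axis yaw",round((a+90)%180,1))
        cv2.drawContours(vis,[c],-1,(255,0,255),1)
roi=np.zeros(im.shape[:2],np.uint8);roi[170:300,280:350]=255
roi[250:290,155:215]=255
dark=((im.max(2)<75).astype(np.uint8)*255)&roi
dark=cv2.morphologyEx(dark,cv2.MORPH_CLOSE,np.ones((5,5)))
dark=cv2.morphologyEx(dark,cv2.MORPH_OPEN,np.ones((5,5)))
fit(dark,0.007,"track")
b=np.zeros_like(dark);b[190:310,130:240]=255
m=cv2.inRange(hsv,(100,140,60),(130,255,255))&b
m=cv2.morphologyEx(m,cv2.MORPH_CLOSE,np.ones((5,5)));fit(m,0.025,"blue")
b=np.zeros_like(dark);b[200:310,410:500]=255
m=cv2.inRange(hsv,(22,170,100),(35,255,255))&b
m=cv2.morphologyEx(m,cv2.MORPH_OPEN,np.ones((5,5)));fit(m,0.025,"yellow")
s["img"]=vis;save(s,"fit",(130,165,500,310),2.1)
```

```text
track [308.2121 271.4646] ctr mm 457.3 24.3 short 34.5 long 89.7 long-axis yaw 97.2
track [183.9898 267.4184] ctr mm 468.4 315.5 short 35.0 long 92.2 long-axis yaw 76.8
track [319.3263 233.3474] ctr mm 547.9 -3.0 short 34.5 long 89.7 long-axis yaw 101.7
track [313.4796 186.5306] ctr mm 661.1 11.5 short 35.4 long 89.7 long-axis yaw 85.6
blue [186.293  249.0879] ctr mm 510.9 306.6 short 147.5 long 189.8 long-axis yaw 166.1
yellow [457.2523 258.2462] ctr mm 488.0 -316.6 short 146.9 long 189.0 long-axis yaw 179.7
```

View pics/fit.png

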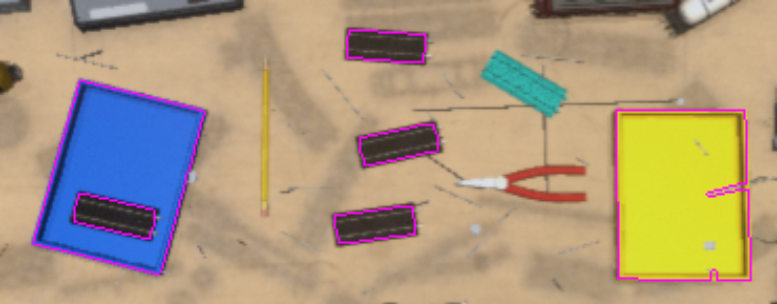

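The outlines match the three black bench pieces, and the turquoise one is excluded. First move: turn the tool, then go over the near piece (308,271).

```bash
cat > go.py <<'E'
# usage: go.py x y z(mm) yaw(deg): prints remaining twist and shift (units; shift valid once twist is done)
import sys
from h import *
x,y,z,t=map(float,sys.argv[1:5]);st=r.get_state()
M=R.from_quat(st["eef_rot"]).as_matrix();th=np.degrees(np.arctan2(M[1,0],M[0,0]))
d=np.array([x,y,z])-1000*np.array(st["tool_pos"]);a=np.radians(t)
print("clock",round(st["clock"],2),"twist",round(((th-t+180)%360-180)/6,2),"shift",np.round([d[0]*np.cos(a)+d[1]*np.sin(a),d[0]*np.sin(a)-d[1]*np.cos(a),-d[2]],1)/40,
 "tilt",np.round(M[:2,2],3),"F",np.round(st["contact_force"],1),"open",round(st["opening"],3),"q",np.round(st["q"],2))
E
python3 -m jog '[{"translation":[0,0,0],"twist":-1,"claw":75},{"translation":[0,0,0],"twist":-1,"claw":75},{"translation":[0,0,0],"twist":-1,"claw":75},{"translation":[0,0,0],"twist":-1,"claw":75},{"translation":[0,0,0],"twist":-1,"claw":75},{"translation":[0,0,0],"twist":-1,"claw":75},{"translation":[0,0,0],"twist":-1,"claw":75},{"translation":[0,0,0],"twist":-1,"claw":75},{"translation":[0,0,0],"twist":-1,"claw":75},{"translation":[0,0,0],"twist":-1,"claw":75},{"translation":[0,0,0],"twist":-1,"claw":75},{"translation":[0,0,0],"twist":-1,"claw":75},{"translation":[0,0,0],"twist":-0.7,"claw":75}]' 20
python3 go.py 457.3 24.3 120 97.2
```

```text
clock: 1.63
tool_pos: [0.224, -0.5835, 0.2387]
eef_rot: [0.659, 0.752, -0.0, 0.0]
contact_force: [-0.3, -0.3, -0.1]
opening: 0.753
clock 1.63 twist 0.05 shift [14.345   7.6925  2.9675] tilt [-0. -0.] F [-0.3 -0.3 -0.1] open 0.753 q [ 1.44  0.74 -0.57  1.55  0.45  0.99  0.86]
```

```bash
python3 -m jog '[{"translation":[0.72,0.385,0],"twist":0.05,"claw":75},{"translation":[0.72,0.385,0],"twist":0,"claw":75},{"translation":[0.72,0.385,0],"twist":0,"claw":75},{"translation":[0.72,0.385,0],"twist":0,"claw":75},{"translation":[0.72,0.385,0.1],"twist":0,"claw":75},{"translation":[0.72,0.385,0.1],"twist":0,"claw":75},{"translation":[0.72,0.385,0.2],"twist":0,"claw":75},{"translation":[0.72,0.385,0.2],"twist":0,"claw":75},{"translation":[0.72,0.385,0.2],"twist":0,"claw":75},{"translation":[0.72,0.385,0.2],"twist":0,"claw":75},{"translation":[0.72,0.385,0.2],"twist":0,"claw":75},{"translation":[0.72,0.385,0.2],"twist":0,"claw":75},{"translation":[0.72,0.385,0.2],"twist":0,"claw":75},{"translation":[0.72,0.385,0.2],"twist":0,"claw":75},{"translation":[0.72,0.385,0.2],"twist":0,"claw":75},{"translation":[0.72,0.385,0.2],"twist":0,"claw":75},{"translation":[0.72,0.385,0.2],"twist":0,"claw":75},{"translation":[0.72,0.385,0.2],"twist":0,"claw":75},{"translation":[0.72,0.385,0.1],"twist":0,"claw":75},{"translation":[0.6,0.35,0.1],"twist":0,"claw":75}]'
python3 go.py 457.3 24.3 120 97.2
python3 - <<'E'
from h import *
st=r.get_state();s=r.snapshot("wrist");save(s,"w1");
for d in r.spot_point("track_1","wrist"):
    rc=d["location"];print(d,toworld(s,[rc[1],rc[0]],0.0,st)[0])
E
```

```text
clock: 3.3
tool_pos: [0.4604, 0.0233, 0.1265]
eef_rot: [0.662, 0.749, 0.0, 0.0]
contact_force: [-0.2, -0.3, 0.8]
opening: 0.745
clock 3.3 twist -0.03 shift [ 0.035  -0.075   0.1625] tilt [0.001 0.001] F [-0.2 -0.3  0.8] open 0.745 q [ 0.02  0.69 -0.27  2.15  0.51  0.36 -0.55]
{'location': [269.8, 541.9], 'confidence': 0.96} [0.66278784 0.01007086 0.        ]
{'location': [403.5, 449.4], 'confidence': 0.94} [ 0.61793575 -0.14792285  0.        ]
{'location': [229.7, 315.1], 'confidence': 0.9} [0.45716069 0.02278266 0.        ]
{'location': [275.4, 413.9], 'confidence': 0.71} [ 0.55048472 -0.00917151  0.        ]
```

View pics/w1.png

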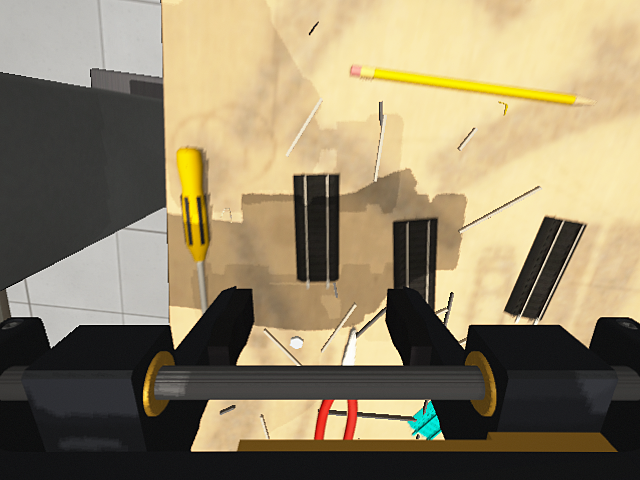

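The wrist view confirms the piece at (317,228) centred between the jaws, with the pliers and turquoise piece clear below. Descending.

```bash
python3 -m jog '[{"translation":[0.05,-0.03,0.5],"twist":0,"claw":75},{"translation":[0,0,0.6],"twist":0,"claw":75},{"translation":[0,0,0.6],"twist":0,"claw":75},{"translation":[0,0,0.5],"twist":0,"claw":75},{"translation":[0,0,0.2],"twist":0,"claw":75},{"translation":[0,0,0],"twist":0,"claw":75}]'
python3 go.py 457.3 24 3 97.2
```

```text
clock: 3.9
tool_pos: [0.4573, 0.0219, 0.0295]
eef_rot: [0.663, 0.749, -0.001, -0.001]
contact_force: [-0.6, -0.6, -0.3]
opening: 0.75
clock 3.9 twist -0.05 shift [0.0525 0.005  0.6625] tilt [-0.003 -0.001] F [-0.6 -0.6 -0.3] open 0.75 q [-0.12  0.89 -0.05  2.2   0.62  0.07 -0.65]
```

```bash
python3 -m jog '[{"translation":[0,0,0.3],"twist":0,"claw":75},{"translation":[0,0,0.25],"twist":0,"claw":75},{"translation":[0,0,0.1],"twist":0,"claw":75},{"translation":[0,0,0],"twist":0,"claw":75}]'
python3 go.py 457.3 24 3 97.2
```

```text
clock: 4.23
tool_pos: [0.4601, 0.0218, 0.0111]
eef_rot: [0.663, 0.749, -0.001, -0.0]
contact_force: [0.6, 0.1, 0.4]
opening: 0.746
clock 4.23 twist -0.04 shift [ 0.0625 -0.0625  0.2025] tilt [-0.002 -0.001] F [0.6 0.1 0.4] open 0.746 q [-0.12  0.93 -0.05  2.19  1.08  0.05 -1.1 ]
```

```bash
python3 -m jog '[{"translation":[0.02,-0.06,0.1],"twist":0,"claw":75},{"translation":[0,0,0.1],"twist":0,"claw":75},{"translation":[0,0,0],"twist":0,"claw":75},{"translation":[0,0,0],"twist":0,"claw":75}]'
python3 go.py 457.3 24 3 97.2
```

```text
clock: 4.57
tool_pos: [0.4586, 0.022, 0.0053]
eef_rot: [0.663, 0.748, -0.001, -0.0]
contact_force: [0.5, -0.8, -0.4]
opening: 0.752
clock 4.57 twist -0.05 shift [ 0.0525 -0.025   0.0575] tilt [-0.002 -0.001] F [ 0.5 -0.8 -0.4] open 0.752 q [-0.12  0.94 -0.05  2.19  1.43  0.05 -1.45]
```

Tips are 5 mm above the bench around a 9 mm piece. I'll go 1.5 mm lower, close and lift.

```bash
python3 -m jog '[{"translation":[0.03,0,0.05],"twist":0,"claw":75},{"translation":[0,0,0],"twist":0,"claw":30},{"translation":[0,0,0],"twist":0,"claw":30},{"translation":[0,0,0],"twist":0,"claw":30},{"translation":[0,0,0],"twist":0,"claw":30},{"translation":[0,0,0],"twist":0,"claw":30},{"translation":[0,0,0],"twist":0,"claw":30},{"translation":[0,0,0],"twist":0,"claw":30}]' 25
python3 -m jog '[{"translation":[0,0,-0.3],"twist":0,"claw":30},{"translation":[0,0,-0.6],"twist":0,"claw":30},{"translation":[0,0,-0.6],"twist":0,"claw":30},{"translation":[0,0,-0.6],"twist":0,"claw":30},{"translation":[0,0,-0.3],"twist":0,"claw":30},{"translation":[0,0,0],"twist":0,"claw":30}]'
python3 go.py 530 -316.6 95 90
```

```text
clock: 5.23
tool_pos: [0.458, 0.0234, 0.0027]
eef_rot: [0.663, 0.748, -0.002, -0.001]
contact_force: [1.3, -0.4, 3.4]
opening: 0.427
clock: 5.73
tool_pos: [0.46, 0.0235, 0.0974]
eef_rot: [0.664, 0.748, 0.001, 0.001]
contact_force: [0.6, -0.4, -0.3]
opening: 0.426
clock 5.73 twist 1.14 shift [-8.5025  1.75    0.06  ] tilt [ 0.003 -0.001] F [ 0.6 -0.4 -0.3] open 0.426 q [ 0.15  0.78 -0.49  2.16  0.95  0.42 -1.  ]
```

```bash
python3 -m jog '[{"translation":[0,0,0],"twist":0.6,"claw":30},{"translation":[0,0,0],"twist":0.54,"claw":30},{"translation":[-0.5,0.1,0],"twist":0,"claw":30},{"translation":[-0.75,0.16,0],"twist":0,"claw":30},{"translation":[-0.75,0.16,0],"twist":0,"claw":30},{"translation":[-0.75,0.16,0],"twist":0,"claw":30},{"translation":[-0.75,0.16,0],"twist":0,"claw":30},{"translation":[-0.75,0.16,0],"twist":0,"claw":30},{"translation":[-0.75,0.16,0],"twist":0,"claw":30},{"translation":[-0.75,0.16,0],"twist":0,"claw":30},{"translation":[-0.75,0.16,0],"twist":0,"claw":30},{"translation":[-0.75,0.16,0],"twist":0,"claw":30},{"translation":[-0.75,0.16,0],"twist":0,"claw":30},{"translation":[-0.5,0.05,0],"twist":0,"claw":30},{"translation":[0,0,0],"twist":0,"claw":30}]'
python3 go.py 530 -316.6 8 90
python3 - <<'E'
from h import *
st=r.get_state();s=r.snapshot("wrist");save(s,"w2")
E
```

```text
clock: 6.98
tool_pos: [0.5278, -0.323, 0.0937]
eef_rot: [0.71, 0.705, -0.003, 0.001]
contact_force: [0.4, -0.9, -1.5]
opening: 0.423
clock 6.98 twist -0.07 shift [0.16   0.055  2.1425] tilt [-0.003 -0.006] F [ 0.4 -0.9 -1.5] open 0.423 q [ 0.82  0.95 -0.65  1.68  0.78  0.79 -0.21]
```

View pics/w2.png

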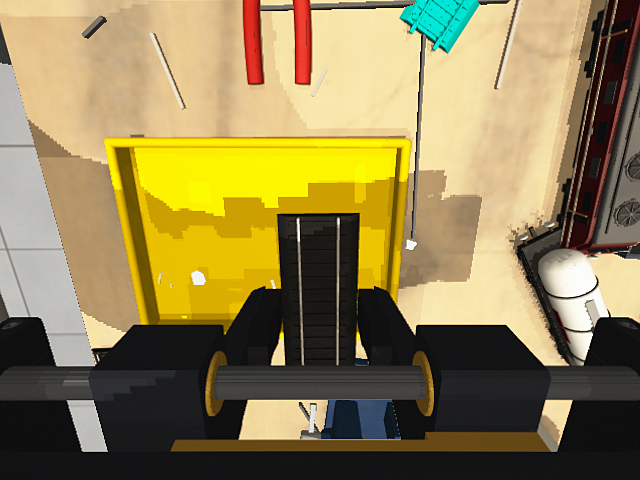

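Piece hangs level over the tray's far half, px (318,290), clear of the +x wall at (400,240). Lowering to the floor.

```bash
python3 -m jog '[{"translation":[0.1,0.03,0.4],"twist":0,"claw":30},{"translation":[0.04,0,0.6],"twist":0,"claw":30},{"translation":[0,0,0.5],"twist":0,"claw":30},{"translation":[0,0,0.3],"twist":0,"claw":30},{"translation":[0,0,0.15],"twist":0,"claw":30},{"translation":[0,0,0],"twist":0,"claw":30},{"translation":[0,0,0],"twist":0,"claw":30}]'
python3 go.py 530 -316.6 7.5 90
```

```text
clock: 7.62
tool_pos: [0.5309, -0.3104, 0.0183]
eef_rot: [0.706, 0.708, -0.001, 0.001]
contact_force: [0.2, -0.8, -0.1]
opening: 0.426
clock 7.62 twist 0.02 shift [-0.155  -0.0225  0.27  ] tilt [-0.    -0.002] F [ 0.2 -0.8 -0.1] open 0.426 q [ 0.77  1.05 -0.58  1.71  0.88  0.66 -0.3 ]
```

```bash
python3 -m jog '[{"translation":[-0.15,-0.02,0.15],"twist":0,"claw":30},{"translation":[0,0,0.1],"twist":0,"claw":30},{"translation":[0,0,0.02],"twist":0,"claw":30},{"translation":[0,0,0],"twist":0,"claw":30},{"translation":[0,0,0],"twist":0,"claw":30}]'
python3 go.py 530 -316.6 7.5 90
```

```text
clock: 8.03
tool_pos: [0.5298, -0.317, 0.0075]
eef_rot: [0.707, 0.707, -0.001, 0.001]
contact_force: [0.2, -0.9, 0.7]
opening: 0.424
clock 8.03 twist 0.01 shift [ 0.01   0.005 -0.   ] tilt [ 0.    -0.002] F [ 0.2 -0.9  0.7] open 0.424 q [ 0.77  1.06 -0.57  1.7   0.89  0.65 -0.3 ]
```

```bash
python3 -m jog '[{"translation":[0,0,0],"twist":0,"claw":53},{"translation":[0,0,0],"twist":0,"claw":53},{"translation":[0,0,0],"twist":0,"claw":53},{"translation":[0,0,0],"twist":0,"claw":53},{"translation":[0,0,-0.3],"twist":0,"claw":53},{"translation":[0,0,-0.6],"twist":0,"claw":53},{"translation":[0,0,-0.7],"twist":0,"claw":53},{"translation":[0,0,-0.7],"twist":0.3,"claw":75},{"translation":[0,0,-0.4],"twist":0.43,"claw":75},{"translation":[0,0,0],"twist":0,"claw":75}]'
python3 go.py 661 11.5 105 85.6
```

```text
clock: 8.87
tool_pos: [0.5325, -0.3172, 0.1201]
eef_rot: [0.734, 0.679, 0.001, 0.004]
contact_force: [0.0, 0.0, -0.4]
opening: 0.731
clock 8.87 twist 0.0 shift [8.44   2.5725 0.3775] tilt [ 0.007 -0.004] F [ 0.   0.  -0.4] open 0.731 q [ 0.82  0.91 -0.66  1.67  0.73  0.82 -0.25]
```

Run:
```python
from h import *
s=r.snapshot("scene");save(s,"sc1",(200,120,520,360),2)
```

```text
(no output)
```

View pics/sc1.png

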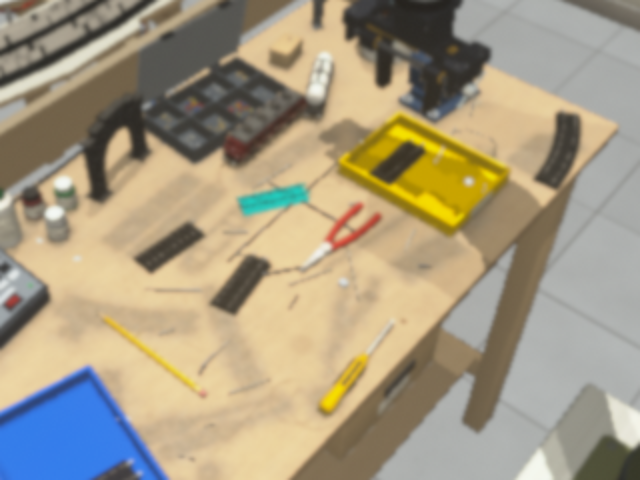

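The piece lies flat in the yellow tray's far half, crop (400,160), and nothing else has shifted. Next is the far bench piece, crop (170,245), for blue.

```bash
python3 -m jog '[{"translation":[0.4,0.1,0],"twist":0,"claw":75},{"translation":[0.7,0.215,0],"twist":0,"claw":75},{"translation":[0.7,0.215,0],"twist":0,"claw":75},{"translation":[0.7,0.215,0],"twist":0,"claw":75},{"translation":[0.7,0.215,0],"twist":0,"claw":75},{"translation":[0.7,0.215,0],"twist":0,"claw":75},{"translation":[0.7,0.215,0],"twist":0,"claw":75},{"translation":[0.7,0.215,0],"twist":0,"claw":75},{"translation":[0.7,0.215,0],"twist":0,"claw":75},{"translation":[0.7,0.215,0],"twist":0,"claw":75},{"translation":[0.7,0.215,0],"twist":0,"claw":75},{"translation":[0.7,0.215,0],"twist":0,"claw":75},{"translation":[0.34,0.11,0],"twist":0,"claw":75},{"translation":[0,0,0],"twist":0,"claw":75},{"translation":[0,0,0],"twist":0,"claw":75}]'
python3 go.py 661 11.5 3 85.6
python3 - <<'E'
from h import *
st=r.get_state();s=r.snapshot("wrist")
for d in r.spot_point("track_1","wrist"):
    rc=d["location"];print(d,toworld(s,[rc[1],rc[0]],0.0,st)[0])
E
```

```text
clock: 10.17
tool_pos: [0.6572, 0.0115, 0.1137]
eef_rot: [0.733, 0.68, -0.002, 0.0]
contact_force: [-0.9, -0.8, -1.0]
opening: 0.752
clock 10.17 twist 0.03 shift [0.0075 0.095  2.7675] tilt [-0.002 -0.003] F [-0.9 -0.8 -1. ] open 0.752 q [ 0.23  0.95 -0.62  1.54  0.67  0.88 -0.72]
{'location': [237.6, 325.8], 'confidence': 0.97} [0.66225828 0.00768292 0.        ]
{'location': [265.5, 192.9], 'confidence': 0.85} [ 0.54800379 -0.00883853  0.        ]
{'location': [393.6, 291.5], 'confidence': 0.74} [ 0.61759194 -0.15103448  0.        ]
```

```bash
python3 -m jog '[{"translation":[0,0.1,0.4],"twist":0,"claw":75},{"translation":[0,0,0.6],"twist":0,"claw":75},{"translation":[0,0,0.6],"twist":0,"claw":75},{"translation":[0,0,0.5],"twist":0,"claw":75},{"translation":[0,0,0.3],"twist":0,"claw":75},{"translation":[0,0,0.1],"twist":0,"claw":75},{"translation":[0,0,0],"twist":0,"claw":75},{"translation":[0,0,0],"twist":0,"claw":75}]'
python3 go.py 661 11 3 85.6
```

```text
clock: 10.93
tool_pos: [0.6623, 0.0114, 0.0151]
eef_rot: [0.733, 0.68, -0.0, 0.001]
contact_force: [0.2, 0.9, 0.0]
opening: 0.747
clock 10.93 twist 0.01 shift [-0.0125 -0.0325  0.3025] tilt [ 0.001 -0.002] F [0.2 0.9 0. ] open 0.747 q [ 0.19  1.08 -0.55  1.55  0.77  0.73 -0.78]
```

```bash
python3 -m jog '[{"translation":[0,0,0.15],"twist":0,"claw":75},{"translation":[0,0,0.1],"twist":0,"claw":75},{"translation":[0,0,0.05],"twist":0,"claw":75},{"translation":[0,0,0],"twist":0,"claw":75},{"translation":[0,0,0],"twist":0,"claw":75}]'
python3 go.py 661 11 3 85.6
```

```text
clock: 11.35
tool_pos: [0.6619, 0.0117, 0.0027]
eef_rot: [0.733, 0.68, -0.001, 0.001]
contact_force: [0.2, 0.3, -0.3]
opening: 0.75
clock 11.35 twist 0.01 shift [-0.02   -0.02   -0.0075] tilt [-0.    -0.002] F [ 0.2  0.3 -0.3] open 0.75 q [ 0.19  1.1  -0.54  1.55  0.78  0.71 -0.79]
```

```bash
python3 -m jog '[{"translation":[0,0,0],"twist":0,"claw":30},{"translation":[0,0,0],"twist":0,"claw":30},{"translation":[0,0,0],"twist":0,"claw":30},{"translation":[0,0,0],"twist":0,"claw":30},{"translation":[0,0,0],"twist":0,"claw":30},{"translation":[0,0,0],"twist":0,"claw":30},{"translation":[0,0,0],"twist":0,"claw":30},{"translation":[0,0,-0.3],"twist":0,"claw":30},{"translation":[0,0,-0.6],"twist":0,"claw":30},{"translation":[0,0,-0.6],"twist":0,"claw":30},{"translation":[0,0,-0.6],"twist":0.5,"claw":30},{"translation":[0,0,-0.3],"twist":0.6,"claw":30},{"translation":[0,0,0],"twist":0.48,"claw":30},{"translation":[0,0,0],"twist":0,"claw":30},{"translation":[0,0,0],"twist":0,"claw":30}]' 25
python3 go.py 552 296.5 100 76.1
```

```text
clock: 12.6
tool_pos: [0.6617, 0.0117, 0.0992]
eef_rot: [0.786, 0.618, -0.001, 0.001]
contact_force: [-0.4, -1.1, -0.7]
opening: 0.43
clock 12.6 twist 0.03 shift [ 6.2525 -4.3725 -0.02  ] tilt [-0.    -0.002] F [-0.4 -1.1 -0.7] open 0.43 q [ 0.2   0.96 -0.58  1.54  0.65  0.84 -0.86]
```

```bash
python3 -m jog '[{"translation":[0.3,-0.2,0],"twist":0,"claw":30},{"translation":[0.57,-0.4,0],"twist":0,"claw":30},{"translation":[0.57,-0.4,0],"twist":0,"claw":30},{"translation":[0.57,-0.4,0],"twist":0,"claw":30},{"translation":[0.57,-0.4,0],"twist":0,"claw":30},{"translation":[0.57,-0.4,0],"twist":0,"claw":30},{"translation":[0.57,-0.4,0],"twist":0,"claw":30},{"translation":[0.57,-0.4,0],"twist":0,"claw":30},{"translation":[0.57,-0.4,0],"twist":0,"claw":30},{"translation":[0.57,-0.4,0],"twist":0,"claw":30},{"translation":[0.57,-0.4,0],"twist":0,"claw":30},{"translation":[0.25,-0.17,0],"twist":0,"claw":30},{"translation":[0,0,0],"twist":0,"claw":30},{"translation":[0,0,0],"twist":0,"claw":30}]'
python3 go.py 552 296.5 7.5 76.1
python3 - <<'E'
from h import *
st=r.get_state();s=r.snapshot("wrist");save(s,"w3")
E
```

```text
clock: 13.77
tool_pos: [0.5519, 0.2953, 0.0977]
eef_rot: [0.787, 0.617, -0.001, 0.001]
contact_force: [0.4, -0.7, -0.1]
opening: 0.429
clock 13.77 twist 0.03 shift [ 0.03  -0.005  2.255] tilt [-0.001 -0.004] F [ 0.4 -0.7 -0.1] open 0.429 q [-0.29  0.92 -0.52  1.66  0.62  0.74 -1.35]
```

View pics/w3.png

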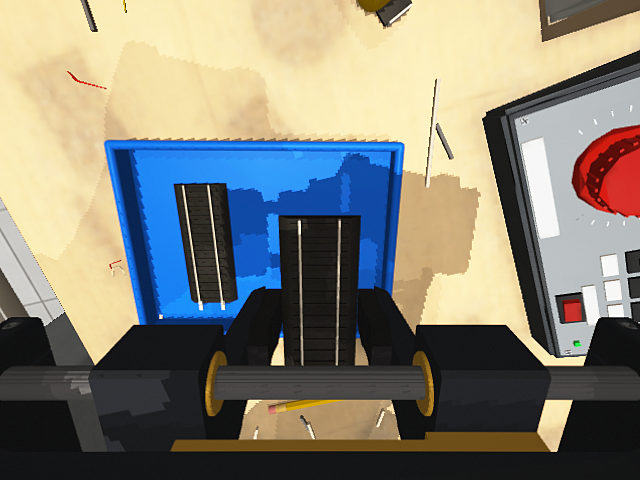

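Held piece (318,290) aligned with the tray and beside track_4 (207,243). The control box edge (about x=0.68) is outside the body's reach (x≈0.65). Lowering.

```bash
python3 -m jog '[{"translation":[0.03,0,0.4],"twist":0.02,"claw":30},{"translation":[0,0,0.6],"twist":0,"claw":30},{"translation":[0,0,0.5],"twist":0,"claw":30},{"translation":[0,0,0.3],"twist":0,"claw":30},{"translation":[0,0,0.15],"twist":0,"claw":30},{"translation":[0,0,0],"twist":0,"claw":30},{"translation":[0,0,0],"twist":0,"claw":30},{"translation":[0,0,0],"twist":0,"claw":30}]'
python3 go.py 552 296.5 7.5 76.1
```

```text
clock: 14.48
tool_pos: [0.5529, 0.2975, 0.0213]
eef_rot: [0.788, 0.616, 0.0, 0.001]
contact_force: [-0.5, -0.1, -0.6]
opening: 0.426
clock 14.48 twist -0.01 shift [-0.03  -0.015  0.345] tilt [ 0.001 -0.001] F [-0.5 -0.1 -0.6] open 0.426 q [-0.33  1.02 -0.45  1.67  0.7   0.61 -1.42]
```

```bash
python3 -m jog '[{"translation":[-0.03,-0.01,0.2],"twist":0,"claw":30},{"translation":[0,0,0.1],"twist":0,"claw":30},{"translation":[0,0,0.05],"twist":0,"claw":30},{"translation":[0,0,0],"twist":0,"claw":30},{"translation":[0,0,0],"twist":0,"claw":30}]'
python3 go.py 552 296.5 7.5 76.1
```

```text
clock: 14.9
tool_pos: [0.5513, 0.2958, 0.0066]
eef_rot: [0.788, 0.616, -0.001, 0.001]
contact_force: [-1.4, -1.2, 5.0]
opening: 0.429
clock 14.9 twist -0.0 shift [ 0.0225  0.015  -0.0225] tilt [-0.    -0.003] F [-1.4 -1.2  5. ] open 0.429 q [-0.33  1.04 -0.43  1.68  0.71  0.59 -1.43]
```

On the floor (5 N contact). Release and lift, then turn for the last piece.

```bash
python3 -m jog '[{"translation":[0,0,0],"twist":0,"claw":53},{"translation":[0,0,0],"twist":0,"claw":53},{"translation":[0,0,0],"twist":0,"claw":53},{"translation":[0,0,0],"twist":0,"claw":53},{"translation":[0,0,-0.3],"twist":0,"claw":53},{"translation":[0,0,-0.6],"twist":0,"claw":53},{"translation":[0,0,-0.7],"twist":0,"claw":53},{"translation":[0,0,-0.7],"twist":-0.6,"claw":75},{"translation":[0,0,-0.3],"twist":-0.8,"claw":75},{"translation":[0,0,0],"twist":-0.9,"claw":75},{"translation":[0,0,0],"twist":-0.9,"claw":75},{"translation":[0,0,0],"twist":-0.8,"claw":75},{"translation":[0,0,0],"twist":-0.27,"claw":75},{"translation":[0,0,0],"twist":0,"claw":75}]'
python3 go.py 548 -4 110 101.7
```

```text
clock: 16.07
tool_pos: [0.5514, 0.2963, 0.1107]
eef_rot: [0.632, 0.775, -0.001, 0.0]
contact_force: [-0.3, -0.5, 0.1]
opening: 0.75
clock 16.07 twist -0.01 shift [-7.335  -1.6075  0.0175] tilt [-0.    -0.001] F [-0.3 -0.5  0.1] open 0.75 q [-0.23  0.93 -0.64  1.65  0.72  0.82 -0.99]
```

```bash
python3 -m jog '[{"translation":[-0.4,-0.1,0],"twist":0,"claw":75},{"translation":[-0.7,-0.15,0],"twist":0,"claw":75},{"translation":[-0.7,-0.15,0],"twist":0,"claw":75},{"translation":[-0.7,-0.15,0],"twist":0,"claw":75},{"translation":[-0.7,-0.15,0],"twist":0,"claw":75},{"translation":[-0.7,-0.15,0],"twist":0,"claw":75},{"translation":[-0.7,-0.15,0],"twist":0,"claw":75},{"translation":[-0.7,-0.15,0],"twist":0,"claw":75},{"translation":[-0.7,-0.15,0],"twist":0,"claw":75},{"translation":[-0.7,-0.15,0],"twist":0,"claw":75},{"translation":[-0.64,-0.15,0],"twist":0,"claw":75},{"translation":[0,0,0],"twist":0,"claw":75},{"translation":[0,0,0],"twist":0,"claw":75}]'
python3 go.py 548 -4 3 101.7
python3 - <<'E'
from h import *
st=r.get_state();s=r.snapshot("wrist")
for d in r.spot_point("track_1","wrist"):
    rc=d["location"];print(d,toworld(s,[rc[1],rc[0]],0.0,st)[0])
s=r.snapshot("scene");save(s,"sc2",None,1.25)
E
```

```text
clock: 17.15
tool_pos: [0.5482, -0.0062, 0.1107]
eef_rot: [0.633, 0.774, -0.001, 0.001]
contact_force: [0.5, 0.2, -0.0]
opening: 0.747
clock 17.15 twist -0.05 shift [0.055  0.005  2.6925] tilt [-0.    -0.003] F [ 0.5  0.2 -0. ] open 0.747 q [ 0.3   0.85 -0.65  1.89  0.81  0.68 -0.65]
{'location': [239.4, 320.6], 'confidence': 0.74} [ 0.55010675 -0.00988162  0.        ]
{'location': [386.8, 363.5], 'confidence': 0.58} [ 0.62024262 -0.14872003  0.        ]
```

View pics/sc2.png

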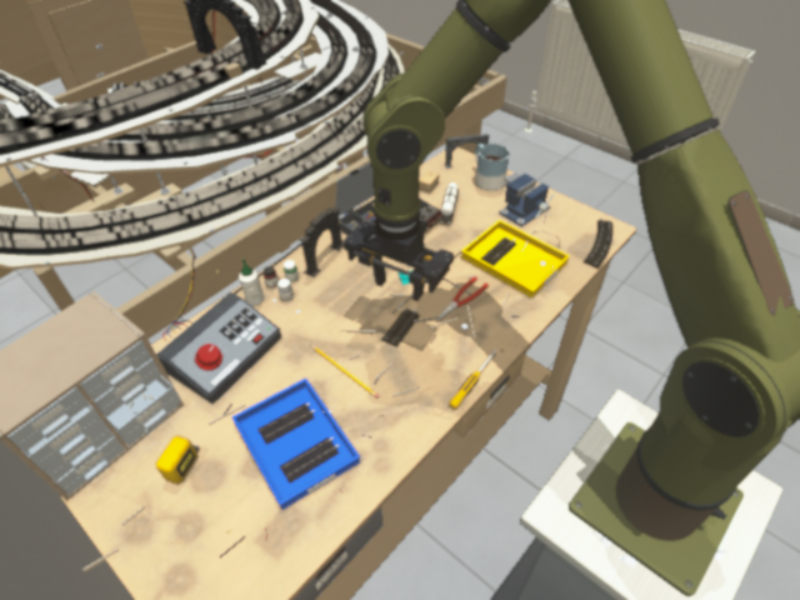

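Blue tray now holds two side by side at (287,424) and (310,459), and the last piece is at (400,327) with the gripper above it. Descending.

```bash
python3 -m jog '[{"translation":[0.05,0.02,0.4],"twist":0,"claw":72},{"translation":[0,0,0.6],"twist":0,"claw":72},{"translation":[0,0,0.6],"twist":0,"claw":72},{"translation":[0,0,0.5],"twist":0,"claw":72},{"translation":[0,0,0.25],"twist":0,"claw":72},{"translation":[0,0,0.05],"twist":0,"claw":72},{"translation":[0,0,0],"twist":0,"claw":72},{"translation":[0,0,0],"twist":0,"claw":72}]'
python3 go.py 549 -4 3 101.7
```

```text
clock: 17.97
tool_pos: [0.5492, -0.0013, 0.0156]
eef_rot: [0.631, 0.776, -0.0, 0.001]
contact_force: [-1.2, -0.2, 1.0]
opening: 0.718
clock 17.97 twist 0.01 shift [-0.065 -0.02   0.315] tilt [ 0.001 -0.001] F [-1.2 -0.2  1. ] open 0.718 q [ 0.21  0.99 -0.5   1.92  0.99  0.5  -0.8 ]
```

```bash
python3 -m jog '[{"translation":[-0.05,0,0.15],"twist":0,"claw":72},{"translation":[0,0,0.1],"twist":0,"claw":72},{"translation":[0,0,0.04],"twist":0,"claw":72},{"translation":[0,0,0],"twist":0,"claw":72},{"translation":[0,0,0],"twist":0,"claw":72}]'
python3 go.py 549 -4 3 101.7
```

```text
clock: 18.38
tool_pos: [0.549, -0.0042, 0.0032]
eef_rot: [0.631, 0.775, -0.001, 0.0]
contact_force: [0.5, 1.1, -0.4]
opening: 0.717
clock 18.38 twist -0.0 shift [0.0025 0.     0.005 ] tilt [-0.    -0.002] F [ 0.5  1.1 -0.4] open 0.717 q [ 0.2   1.01 -0.48  1.92  1.01  0.48 -0.82]
```

```bash
python3 -m jog '[{"translation":[0,0,0],"twist":0,"claw":30},{"translation":[0,0,0],"twist":0,"claw":30},{"translation":[0,0,0],"twist":0,"claw":30},{"translation":[0,0,0],"twist":0,"claw":30},{"translation":[0,0,0],"twist":0,"claw":30},{"translation":[0,0,0],"twist":0,"claw":30},{"translation":[0,0,0],"twist":0,"claw":30},{"translation":[0,0,-0.3],"twist":0,"claw":30},{"translation":[0,0,-0.6],"twist":0,"claw":30},{"translation":[0,0,-0.6],"twist":0,"claw":30},{"translation":[0,0,-0.6],"twist":0.5,"claw":30},{"translation":[0,0,-0.3],"twist":0.7,"claw":30},{"translation":[0,0,0],"twist":0.5,"claw":30},{"translation":[0,0,0],"twist":0.25,"claw":30},{"translation":[0,0,0],"twist":0,"claw":30}]' 25
python3 go.py 446 -316.6 100 90
```

```text
clock: 19.63
tool_pos: [0.5489, -0.0041, 0.0997]
eef_rot: [0.707, 0.707, -0.001, 0.001]
contact_force: [0.5, -1.0, -0.5]
opening: 0.425
clock 19.63 twist -0.0 shift [-7.8125e+00 -2.5725e+00 -7.5000e-03] tilt [-0.    -0.002] F [ 0.5 -1.  -0.5] open 0.425 q [ 0.26  0.86 -0.58  1.9   0.79  0.63 -0.83]
```

```bash
python3 -m jog '[{"translation":[-0.4,-0.13,0],"twist":0,"claw":30},{"translation":[-0.7,-0.23,0],"twist":0,"claw":30},{"translation":[-0.7,-0.23,0],"twist":0,"claw":30},{"translation":[-0.7,-0.23,0],"twist":0,"claw":30},{"translation":[-0.7,-0.23,0],"twist":0,"claw":30},{"translation":[-0.7,-0.23,0],"twist":0,"claw":30},{"translation":[-0.7,-0.23,0],"twist":0,"claw":30},{"translation":[-0.7,-0.23,0],"twist":0,"claw":30},{"translation":[-0.7,-0.23,0],"twist":0,"claw":30},{"translation":[-0.7,-0.23,0],"twist":0,"claw":30},{"translation":[-0.7,-0.23,0],"twist":0,"claw":30},{"translation":[-0.41,-0.14,0],"twist":0,"claw":30},{"translation":[0,0,0],"twist":0,"claw":30},{"translation":[0,0,0],"twist":0,"claw":30}]'
python3 go.py 446 -316.6 7.5 90
python3 - <<'E'
from h import *
st=r.get_state();s=r.snapshot("wrist");save(s,"w4")
E
```

```text
clock: 20.8
tool_pos: [0.4454, -0.3168, 0.0992]
eef_rot: [0.708, 0.707, -0.001, -0.0]
contact_force: [0.4, 1.5, -0.1]
opening: 0.429
clock 20.8 twist -0.01 shift [0.005  0.015  2.2925] tilt [-0.001 -0.001] F [ 0.4  1.5 -0.1] open 0.429 q [ 0.9   0.87 -0.63  1.9   0.83  0.66 -0.26]
```

View pics/w4.png

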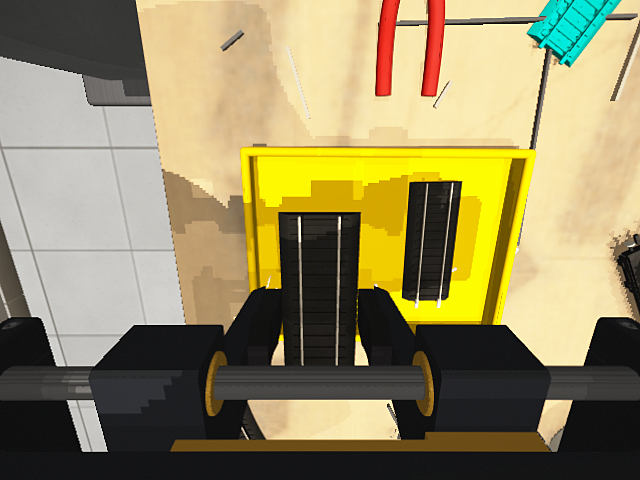

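Held piece (318,290) is over the near half, clear of the wall (250,230) and of the first yellow piece (433,240). Lowering.

```bash
python3 -m jog '[{"translation":[0,0.02,0.4],"twist":0,"claw":30},{"translation":[0,0,0.6],"twist":0,"claw":30},{"translation":[0,0,0.5],"twist":0,"claw":30},{"translation":[0,0,0.3],"twist":0,"claw":30},{"translation":[0,0,0.15],"twist":0,"claw":30},{"translation":[0,0,0],"twist":0,"claw":30},{"translation":[0,0,0],"twist":0,"claw":30},{"translation":[0,0,0],"twist":0,"claw":30}]'
python3 go.py 446 -316.6 7.5 90
```

```text
clock: 21.52
tool_pos: [0.4478, -0.3163, 0.0226]
eef_rot: [0.707, 0.707, -0.0, 0.001]
contact_force: [1.0, -0.3, -0.7]
opening: 0.424
clock 21.52 twist 0.01 shift [-0.0075 -0.045   0.3775] tilt [ 0.001 -0.002] F [ 1.  -0.3 -0.7] open 0.424 q [ 0.83  0.98 -0.51  1.92  0.98  0.51 -0.39]
```

```bash
python3 -m jog '[{"translation":[0,-0.03,0.2],"twist":0,"claw":30},{"translation":[0,0,0.1],"twist":0,"claw":30},{"translation":[0,0,0.06],"twist":0,"claw":30},{"translation":[0,0,0],"twist":0,"claw":30},{"translation":[0,0,0],"twist":0,"claw":30}]'
python3 go.py 446 -316.6 7.5 90
```

```text
clock: 21.93
tool_pos: [0.4457, -0.3166, 0.0072]
eef_rot: [0.707, 0.707, -0.001, 0.001]
contact_force: [0.4, -0.2, -0.5]
opening: 0.425
clock 21.93 twist -0.0 shift [-0.      0.0075 -0.0075] tilt [-0.    -0.002] F [ 0.4 -0.2 -0.5] open 0.425 q [ 0.81  1.   -0.48  1.92  1.01  0.48 -0.42]
```

```bash
python3 -m jog '[{"translation":[0,0,0],"twist":0,"claw":53},{"translation":[0,0,0],"twist":0,"claw":53},{"translation":[0,0,0],"twist":0,"claw":53},{"translation":[0,0,0],"twist":0,"claw":53},{"translation":[0,0,-0.3],"twist":0,"claw":53},{"translation":[0,0,-0.6],"twist":0,"claw":53},{"translation":[0,0,-0.7],"twist":0,"claw":53},{"translation":[0,0,-0.7],"twist":0,"claw":60},{"translation":[0,0,-0.7],"twist":0,"claw":60},{"translation":[0.6,0,-0.5],"twist":0,"claw":60},{"translation":[0.8,0,-0.3],"twist":0,"claw":60},{"translation":[0.8,0,0],"twist":0,"claw":60},{"translation":[0.8,0,0],"twist":0,"claw":60},{"translation":[0.8,0,0],"twist":0,"claw":60},{"translation":[0.5,0,0],"twist":0,"claw":60},{"translation":[0,0,0],"twist":0,"claw":60},{"translation":[0,0,0],"twist":0,"claw":60},{"translation":[0,0,0],"twist":0,"claw":60}]'
python3 - <<'E'
from h import *
s=r.snapshot("top");save(s,"top9",(60,90,580,330),1.5)
E
```

```text
clock: 23.43
tool_pos: [0.4457, -0.1454, 0.1593]
eef_rot: [0.707, 0.707, -0.001, 0.001]
contact_force: [-0.1, -0.6, -0.1]
opening: 0.597
```

View pics/top9.png

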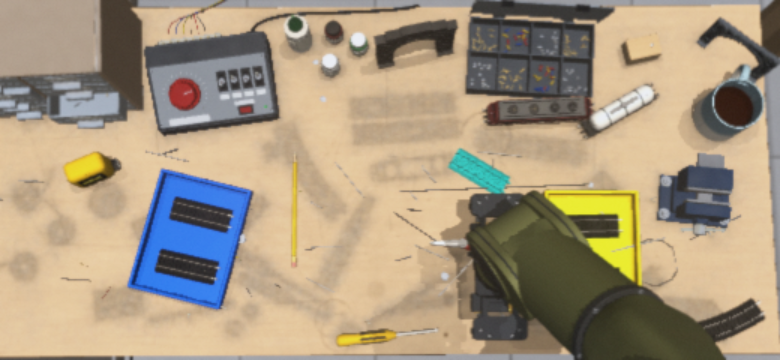

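Blue is right: two flat pieces at (201,214) and (188,266). The arm hides the near yellow piece, so I'll check that in the scene view.

Run:
```python
from h import *
s=r.snapshot("scene");save(s,"sc9",(300,130,540,310),3)
```

View pics/sc9.png

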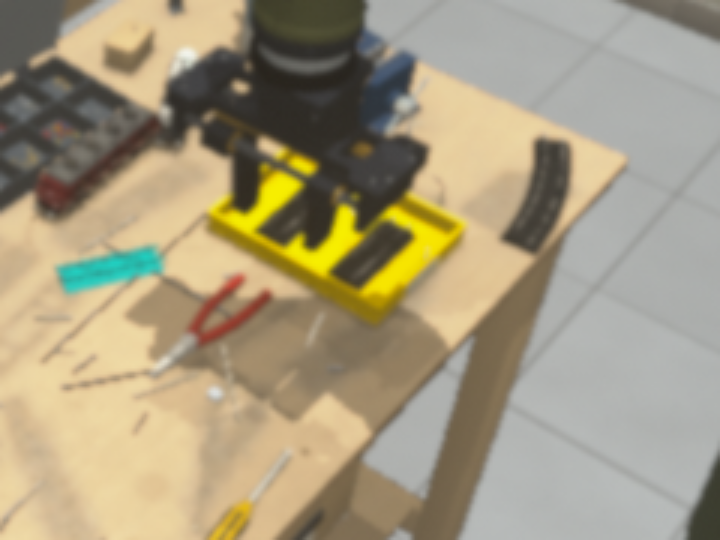

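The yellow tray holds both pieces flat and side by side at (290,215) and (372,253). The pliers (210,325) haven't moved, and the gripper is 0.16 m up and clear. Handing in.

```bash
python3 -c "
from plant import r
print(r.finish_job())"
```

```text
the job is handed in; nothing more can be done
None
```

I dealt the three black short straight pieces in the order asked (yellow, blue, yellow) and handed the job in at about 23.5 s of the 61 s allowed.

- **Trays:** the last pictures show two pieces lying flat and side by side in each tray. In the final top view the arm hid the near yellow piece, so I checked that one only in the blurrier scene view.
- **Bystanders:** the pliers, the turquoise piece and everything else look unmoved by eye; I didn't re-measure them.
- **Limits:** the highest contact force in any reading, taken at the end of each move, was about 5 N. Joint 6 came down to 0.05 rad, just inside its 0.04 limit, while picking up the first piece.
- **Disagreements:** the track detector also reported the turquoise piece as track, which I ignored. It otherwise agreed with my outline measurements to within about 7 mm.

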